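# Put the stray vial in the rack's empty well

### The job

Two of the three sample vials stand in the low three-well rack and one has been left out on the table. Stand the one left out upright in the rack's empty well, on the bottom, and let go; leave the other two vials in their wells.

Things in the scene. Friction and masses are not known exactly. Their poses are not given: they have to be found in the camera images.
- rack: low grey plastic rack, fixed, 76 x 212 x 18 mm (x, y, z); three round wells in a row along its y axis, centres at x = 0, y = -66, 0, +66 mm, 44 mm in diameter and right through, so vials stand on the table top in them. Two hold a vial, a few mm off centre at most; one is empty. Origin: centre of the underside; z up. Fingers closing along its x axis clear the neighbouring vials
- vial_1_mid (a point): sample vial standing upright, clear body 20 mm in diameter, screw cap 23 mm in diameter from 56 mm up to the top at 72 mm; all three vials are alike. It may stand in the rack or be the one on the open table. This point is on its axis, half-way up (36 mm above its foot); z is its axis
- vial_2_mid (a point): sample vial standing upright, clear body 20 mm in diameter, screw cap 23 mm in diameter from 56 mm up to the top at 72 mm; all three vials are alike. It may stand in the rack or be the one on the open table. This point is on its axis, half-way up (36 mm above its foot); z is its axis
- vial_3_mid (a point): sample vial standing upright, clear body 20 mm in diameter, screw cap 23 mm in diameter from 56 mm up to the top at 72 mm; all three vials are alike. It may stand in the rack or be the one on the open table. This point is on its axis, half-way up (36 mm above its foot); z is its axis
There are look-alikes about, which are no part of the job. What is shaped like the part that bears vial_1_mid but orange is not meant. What is shaped like the part that bears vial_3_mid but purple is not meant.

How it is judged:
By the outcome, as a careful person would: the job done as asked, in the order asked, and still so for the second after the job is handed in, with the robot touching nothing.
It also fails if it takes over 35 s, if anything falls off the work surface, if the arm or the gripper's body presses on something with over 40 N, if the wrist force passes 120 N, or if a joint passes its speed limit or range.

### The arm

A 7-joint arm with a two-finger parallel gripper is mounted at the origin on a cart in front of the work surface, level with it; the furniture and walls round the work are solid. World frame = base frame: x ahead of the robot, y to its left, z up, the work surface at z = 0. Lengths are in m, angles in rad, forces in N, time in s.
With the tool pointing down it reaches from about 0.4 to 0.85 m from the base axis. Payload 10.4 kg.
Tool frame: the origin (TCP) lies at the very end of the fingers, on their centre line; the grasp point (between the pads) lies manip.grasp_offset behind it (manip.grasp_offset is the distance from the TCP to the grasp point, in m); z points along the fingers, x is the direction in which the jaws open and shut, and the axes are right-handed (so a half turn about z gives the same grasp; the last joint's range is limited). The gripper opens to 85 mm and grips with 20 to 120 N. Pads are 22 mm wide; open, the fingers measure 114 mm over their backs; the gripper's body (76 mm by 85 mm) begins 54 mm behind the grasp point. The pads swing forward as they close: fully open they stand 13 mm farther back than shut.
Start: joints at [-1.174, 0.332, -0.065, 1.46, 0.022, 1.35, -0.088], TCP at [0.255, 0.571, 0.231] pointing down, gripper open.
Joint ranges: [-2.6, 2.6], [-0.5, 2.12], [-1.47, 1.34], [0.16, 2.42], [-1.27, 4.41], [0.06, 2.06], [-2.6, 2.6]. Speed limits (rad/s): [2.22, 2.22, 2.79, 2.79, 3.14, 3.14, 3.14].

### API

Orientations are given as a unit quaternion [x, y, z, w].
In Python, from workcell import manip gives the robot as it stands.
- The arm moves only by the shell command python3 -m crank 'ROWS' [FORCE]. ROWS is JSON, a list that holds one entry, the list of rows, each a list of 7 numbers: the shift along the world's x, y, z in units of 60 mm (1.0 is 60 mm), then the turn, a rotation vector about the world's x, y, z in units of 5 degrees (1.0 is 5 degrees), then the finger opening in mm, from 0 to 85.4. A call has 1 to 8 rows; each row shifts and turns the commanded pose from where the row before left it; what a row does not reach is not made up. A row lasts 1/8 s, in which the tool goes at most 62.5 mm and 10.7 degrees, less where a joint would pass 70% of its speed; a pose out of reach is approached as far as the arm can. A call is refused whole if a number of a shift passes 1 or a number of a turn 1, either way. A call with a gripper value outside its range is refused whole. The fingers move at their own pace and stop on an object; FORCE is the grip in N (left out, the last holds). Time passes only in rows, so rows that do not move let the fingers close. It gives the time, the measured TCP pose, the force and the opening at its end, in the units of the state.
- manip.get_obs(): the state, without advancing time (a new reading comes with each control period).
- manip.camera(name): name is "side" or "top" or "wrist"; returns (picture, depth): 480x640x3 uint8, blue, green, red; 480x640 float32, m along the optical axis (not along the pixel's ray), 0 where there is no reading.
- manip.get_calibration(name): a dict with "fx", "fy", "cx", "cy" (pixels), "rvec" (rotation vector, rad) and "tvec" (3), from world to camera coordinates, as OpenCV has them; the wrist camera has in their place "T_tool_cam" (4x4, takes a point from camera to tool coordinates, whose origin is the TCP and whose axes are the tool frame's). Camera axes: x right, y down, z forward; pixel columns grow to the right and rows downward; lengths in m; the calibration is good to about 2 mm. A picture is of the moment at which its call begins: read the wrist's pose just before it. get_calibration takes no time and is no camera call.
- manip.hand_in(): hands the job in, once; it reports no verdict.
The state is a dict: "clock": time; "joint_pos": joint angles; "joint_velocities": joint speeds; "tau": joint torques, N m; "position": TCP position; "ee_rot": TCP orientation; "ft_force": force on the tool from outside, world axes, zero at the start; "torque": the same for the moment, N m; "grip_width": opening from 0.0 (shut) to 1.0 (fully open).
Only numpy, scipy, OpenCV 4.12 (cv2) and the standard library are available. Lean on these libraries where they do the work, as an engineer would, in place of code of your own. Each camera call takes 0.05 s, during which the arm holds its last target.

## Working session

There is one attempt and no reset: what is moved stays moved. The work goes in short steps, Python scripts to look and compute and a shell command to move; the robot and the scene stay as the last step left them, time stands still between calls to the robot, and variables do not carry over. Pictures are saved under pics/ and viewed, and the job is handed in when it is done.

```bash
mkdir -p pics; cat > h.py <<'E'
import numpy as np, cv2
from workcell import manip
from scipy.spatial.transform import Rotation as R
def pts(name, depth, o=None):
    c=manip.get_calibration(name)
    v,u=np.mgrid[0:480,0:640]
    P=np.stack([(u-c['cx'])/c['fx']*depth,(v-c['cy'])/c['fy']*depth,depth],-1)
    if 'rvec' in c:
        Rm=cv2.Rodrigues(np.array(c['rvec'],float))[0]
        return (P-np.array(c['tvec']).ravel())@Rm
    T=np.array(c['T_tool_cam']);P=P@T[:3,:3].T+T[:3,3]
    return R.from_quat(o['ee_rot']).apply(P.reshape(-1,3)).reshape(P.shape)+o['position']
E
python3 - <<'E'
from h import *
o=manip.get_obs();print(o['clock'],o['position'],o['ee_rot'],o['grip_width'],manip.grasp_offset)
for n in('top','side'):
    p,d=manip.camera(n);cv2.imwrite(f'pics/{n}0.png',p);np.save(n+'0.npy',pts(n,d))
    c=manip.get_calibration(n);print(n,c)
E
```

```text
0.0 [0.25459755 0.57038736 0.23052806] [ 8.38918037e-01  5.44257335e-01 -5.69097292e-04  3.95719300e-04] 0.9970394456264842 0.0187
top {'fx': 607.6519631378751, 'fy': 607.6519631378751, 'cx': 317.4638030844414, 'cy': 248.80874684116773, 'rvec': array([ 2.16365516, -2.14523244,  0.17507822]), 'tvec': array([0.14089982, 0.53267016, 1.08618372])}
side {'fx': 622.7536172997538, 'fy': 622.7536172997538, 'cx': 317.6784994341701, 'cy': 240.75430287460196, 'rvec': array([ 2.15871407, -0.52049833,  0.23799236]), 'tvec': array([-0.36871756,  0.27876448,  0.74046246])}
```

View pics/top0.png

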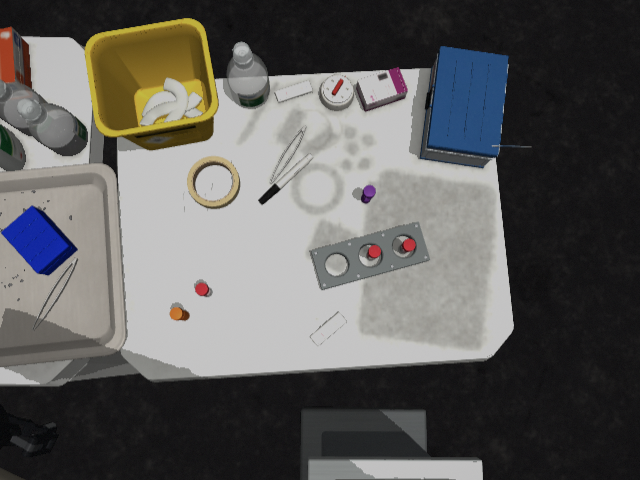

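View pics/side0.png

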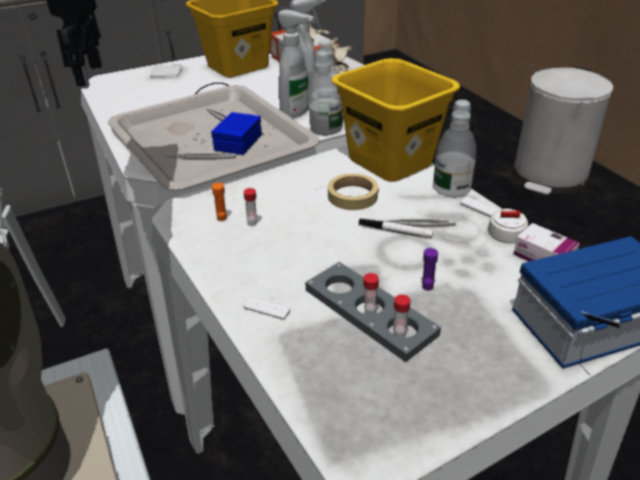

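The loose red vial is at (202,289) in the top view, with an orange look-alike close by at (178,314). The empty well is the leftmost one, at (337,264). Next I'll measure these.

```bash
python3 - <<'E'
from h import *
def ray(n,u,v,z):
    c=manip.get_calibration(n);Rm=cv2.Rodrigues(np.array(c['rvec'],float))[0];C=-Rm.T@np.ravel(c['tvec'])
    d=Rm.T@np.array([(u-c['cx'])/c['fx'],(v-c['cy'])/c['fy'],1]);return C+d*(z-C[2])/d[2]
for n in('top','side'):
    p=cv2.imread(f'pics/{n}0.png');P=np.load(n+'0.npy');h=cv2.cvtColor(p,cv2.COLOR_BGR2HSV)
    for col,m in (('red',((h[...,0]<5)|(h[...,0]>172))),('or',(h[...,0]>=7)&(h[...,0]<15))):
        m=(m&(h[...,1]>150)&(h[...,2]>70)).astype(np.uint8)
        k,l,s,ce=cv2.connectedComponentsWithStats(m)
        for i in range(1,k):
            if s[i,4]<40: continue
            q=P[l==i];q=q[np.isfinite(q).all(1)]
            t=q[q[:,2]>np.percentile(q[:,2],90)-0.006]
            print(n,col,ce[i].round(1),s[i],'med',np.median(q,0).round(4),'zmax',np.percentile(q[:,2],95).round(4),'top',((t.min(0)+t.max(0))/2).round(4),'ray.064',ray(n,*ce[i],.064).round(4))
    # well & rack
    g=(h[...,2]<150)&(h[...,2]>60)&(h[...,1]<70)&(abs(P[...,2]-.018)<.006)
    m=g.astype(np.uint8);k,l,s,ce=cv2.connectedComponentsWithStats(m)
    i=1+np.argmax(s[1:,4]);print(n,'rack',s[i],np.median(P[l==i],0))
    cs,hi=cv2.findContours((l==i).astype(np.uint8),cv2.RETR_CCOMP,cv2.CHAIN_APPROX_NONE)
    for c,hh in zip(cs,hi[0]):
        if cv2.contourArea(c)<100: continue
        w=np.array([ray(n,*x[0],.018)[:2] for x in c],np.float32)
        print(' hole' if hh[3]>=0 else ' outer', cv2.minAreaRect(w), cv2.fitEllipse(w), ce[i])
E
```

```text
top red [337.2  86.6] [332  80  11  15  61] med [0.844  0.1104 0.0453] zmax 0.0492 top [0.8443 0.1104 0.0466] ray.064 [0.8357 0.111  0.064 ]
top red [408.8 244.5] [403 238  13  14 122] med [ 0.5353 -0.018   0.0721] zmax 0.0749 top [0.4587 0.0674 0.6087] ray.064 [ 0.537  -0.0195  0.064 ]
top red [374.  251.2] [368 245  13  13 125] med [0.523  0.0447 0.072 ] zmax 0.0756 top [0.5234 0.0445 0.0732] ray.064 [0.5242 0.0437 0.064 ]
top red [201.7 288.8] [196 283  13  12 121] med [0.4527 0.3502 0.0724] zmax 0.0759 top [0.4535 0.3506 0.0733] ray.064 [0.4536 0.3517 0.064 ]
top or [ 6.4 57. ] [  0  27  15  55 472] med [0.8783 0.727  0.0717] zmax 0.0751 top [0.655  0.4547 0.6086] ray.064 [0.8849 0.7312 0.064 ]
top or [178.5 313.8] [170 308  19  12 152] med [0.4094 0.3906 0.0708] zmax 0.0753 top [0.4091 0.3937 0.0726] ray.064 [0.4089 0.391  0.064 ]
top rack [ 311  222  119   67 3204] [0.52411641 0.04605837 0.01818123]
 outer ((0.5242161750793457, 0.04560744762420654), (0.0765228345990181, 0.2121960073709488), 15.863348007202148) ((0.5241588950157166, 0.045974936336278915), (0.08374962955713272, 0
[... 1411 characters left out ...]
9.2 199.9] [212 183  14  37 308] med [0.4055 0.3846 0.0471] zmax 0.073 top [ 0.2828 -0.0747  0.3626] ray.064 [0.398  0.3568 0.064 ]
side rack [ 305  263  136   91 3193] [0.51838341 0.02706205 0.01824165]
 outer ((0.5228244662284851, 0.04228091239929199), (0.07949468493461609, 0.2132548689842224), 16.6727352142334) ((0.5206305980682373, 0.04651255905628204), (0.08331996202468872, 0.24899451434612274), 16.555418014526367) [372.495772   308.37456937]
 hole ((0.503269374370575, 0.10535015165805817), (0.04348855838179588, 0.04435105249285698), 62.25961685180664) ((0.5032922625541687, 0.10492211580276489), (0.043099530041217804, 0.045028652995824814), 83.23499298095703) [372.495772   308.37456937]
```

```bash
python3 -m crank '[[[0.33,-0.36,-0.16,0,0,-1,85],[0.33,-0.36,-0.16,0,0,-1,85],[0.33,-0.36,-0.16,0,0,-1,85],[0.33,-0.36,-0.16,0,0,-1,85],[0.33,-0.36,-0.16,0,0,-1,85],[0.33,-0.36,-0.16,0,0,-1,85],[0.33,-0.36,-0.16,0,0,-1,85],[0.33,-0.36,-0.16,0,0,-1,85]]]' 40
python3 -m crank '[[[0.33,-0.36,-0.16,0,0,-1,85],[0.33,-0.36,-0.16,0,0,-1,85],[0,0,0,0,0,0,85],[0,0,0,0,0,0,85]]]'
cat >w.py <<'E'
import sys
from h import *
o=manip.get_obs();p,d=manip.camera('wrist');P=pts('wrist',d,o)
cv2.imwrite(f'pics/{sys.argv[1]}.png',p)
r=R.from_quat(o['ee_rot']).as_matrix();print(o['clock'],o['position'].round(4),'z',r[:,2].round(4),'yaw',np.degrees(np.arctan2(r[1,0],r[0,0])).round(2),o['grip_width'],np.round(o['ft_force'],1))
c=manip.get_calibration('wrist');T=np.array(c['T_tool_cam']);print(T.round(3).tolist())
C=o['position']+r@T[:3,3]
h=cv2.cvtColor(p,cv2.COLOR_BGR2HSV)
m=(((h[...,0]<5)|(h[...,0]>172))&(h[...,1]>150)&(h[...,2]>70)).astype(np.uint8)
k,l,s,ce=cv2.connectedComponentsWithStats(m)
for i in range(1,k):
    if s[i,4]<200: continue
    q=P[l==i];z=np.percentile(q[:,2],95);t=q[abs(q[:,2]-.072)<.004]
    print(ce[i].round(0),s[i],z.round(4),'top centre',(( np.percentile(t,1,axis=0)+np.percentile(t,99,axis=0))/2).round(4) if len(t) else '', len(t))
E
python3 w.py w1
```

```text
clock: 1.1
position: [0.4144, 0.3965, 0.1539]
ee_rot: [0.975, 0.222, 0.0, -0.0]
ft_force: [-0.4, -0.4, 0.2]
grip_width: 0.994
clock: 1.6
position: [0.4527, 0.355, 0.1352]
ee_rot: [0.99, 0.139, -0.0, -0.0]
ft_force: [0.4, 1.3, 0.8]
grip_width: 0.992
1.6 [0.4527 0.355  0.1352] z [-1.e-04  4.e-04 -1.e+00] yaw 15.93 0.9923404924006738 [0.4 1.3 0.8]
[[1.0, -0.001, 0.0, 0.0], [0.001, 0.951, 0.31, -0.08], [-0.0, -0.31, 0.951, -0.142], [0.0, 0.0, 0.0, 1.0]]
[318. 266.] [302 252  32  30 752] 0.0724 top centre [0.4528 0.3518 0.0714] 748
```

View pics/w1.png

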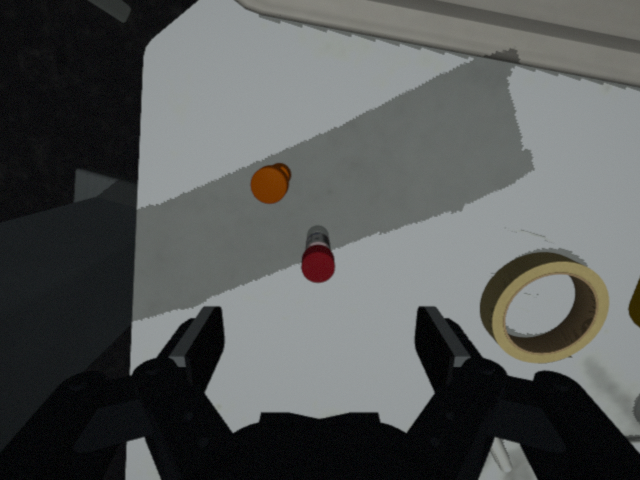

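The vial's red cap is at (318,266), between the open fingers. The wrist view puts it at (0.4528, 0.3518), which agrees with the top view. I'll shift y by -3.5 mm and descend.

```bash
python3 -m crank '[[[0,-0.06,-0.2,0,0,0,85],[0,0,-0.3,0,0,0,85],[0,0,-0.4,0,0,0,85],[0,0,-0.4,0,0,0,85],[0,0,-0.35,0,0,0,85],[0,0,-0.2,0,0,0,85],[0,0,0,0,0,0,85],[0,0,0,0,0,0,85]]]'
python3 -m crank '[[[0,0,0,0,0,0,10],[0,0,0,0,0,0,10],[0,0,0,0,0,0,10],[0,0,0,0,0,0,10],[0,0,0,0,0,0,10],[0,0,0,0,0,0,10],[0,0,0,0,0,0,10],[0,0,0,0,0,0,10]]]' 40
python3 w.py w2
```

```text
clock: 2.65
position: [0.4531, 0.3515, 0.0249]
ee_rot: [0.99, 0.139, 0.0, -0.0]
ft_force: [-0.3, 0.0, 0.2]
grip_width: 0.994
clock: 3.65
position: [0.4529, 0.3513, 0.0246]
ee_rot: [0.99, 0.139, 0.0, -0.0]
ft_force: [-1.2, -0.2, 4.5]
grip_width: 0.243
3.65 [0.4529 0.3513 0.0246] z [ 5.e-04  4.e-04 -1.e+00] yaw 15.95 0.24251773170103186 [-1.2 -0.2  4.5]
[[1.0, -0.001, 0.0, 0.0], [0.001, 0.951, 0.31, -0.08], [-0.0, -0.31, 0.951, -0.142], [0.0, 0.0, 0.0, 1.0]]
[319. 375.] [ 288  350   63   52 2597] 0.0723 top centre [0.4527 0.352  0.0713] 2585
```

View pics/w2.png

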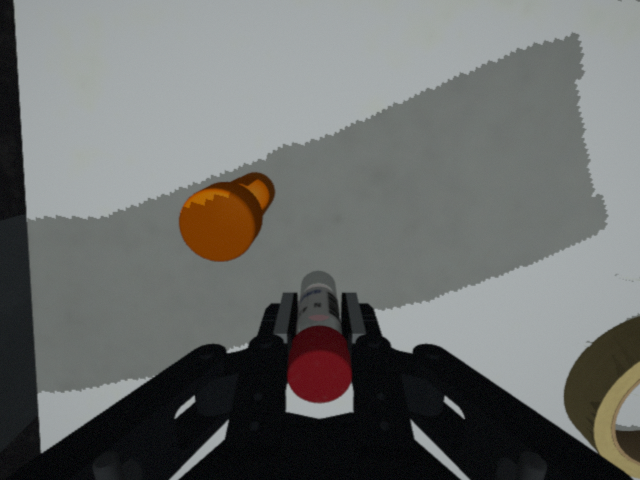

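The grip holds at 20.7 mm on the clear body, with the cap at (319,375). Now I'll lift and carry it.

```bash
python3 -m crank '[[[0,0,0.1,0,0,0,10],[0,0,0.3,0,0,0,10],[0,0,0.4,0,0,0,10],[0,0,0.3,0,0,0,10],[0.08,-0.4,0.1,0,0,0,10],[0.1,-0.5,0,0,0,0,10],[0.1,-0.5,0,0,0,0,10],[0.1,-0.5,0,0,0,0,10]]]'
python3 -m crank '[[[0.14,-0.5,0,0,0,0,10],[0.14,-0.5,0,0,0,0,10],[0.12,-0.5,0,0,0,0,10],[0.1,-0.4,0,0,0,0,10],[0,-0.2,0,0,0,0,10],[0,0,0,0,0,0,10],[0,0,0,0,0,0,10],[0,0,0,0,0,0,10]]]'
python3 w.py w3
python3 - <<'E'
from h import *
for n in('top','side'):
    p,d=manip.camera(n);cv2.imwrite(f'pics/{n}1.png',p[150:350,220:520].repeat(2,0).repeat(2,1));P=pts(n,d)
    h=cv2.cvtColor(p,cv2.COLOR_BGR2HSV)
    m=(((h[...,0]<5)|(h[...,0]>172))&(h[...,1]>150)&(h[...,2]>70)).astype(np.uint8)
    k,l,s,ce=cv2.connectedComponentsWithStats(m)
    for i in range(1,k):
        if s[i,4]>40: print(n,ce[i],s[i,4],np.median(P[l==i],0).round(4))
E
```

```text
clock: 4.7
position: [0.4756, 0.2345, 0.0962]
ee_rot: [0.99, 0.138, -0.0, 0.0]
ft_force: [1.0, -0.2, -0.6]
grip_width: 0.24
clock: 5.7
position: [0.5053, 0.1121, 0.0963]
ee_rot: [0.99, 0.14, -0.0, -0.0]
ft_force: [0.0, -0.0, 0.3]
grip_width: 0.242
5.7 [0.5053 0.1121 0.0963] z [-1.e-04  2.e-04 -1.e+00] yaw 16.04 0.24234204829501238 [ 0.  -0.   0.3]
[[1.0, -0.001, 0.0, 0.0], [0.001, 0.951, 0.31, -0.08], [-0.0, -0.31, 0.951, -0.142], [0.0, 0.0, 0.0, 1.0]]
[319. 376.] [ 288  350   64   57 2728] 0.1439 top centre [0.5227 0.0357 0.0717] 68
top [337.21311475  86.63934426] 61 [0.8438 0.1105 0.0448]
top [411.75       243.13636364] 44 [ 0.5386 -0.0237  0.072 ]
side [511.19512195 213.3902439 ] 82 [0.845  0.1059 0.0436]
side [342.19191919 220.29292929] 99 [0.5069 0.101  0.1423]
side [370.62566845 280.65240642] 187 [0.5183 0.0367 0.0711]
side [401.59223301 303.27669903] 206 [ 0.5317 -0.0253  0.071 ]
```

View pics/w3.png

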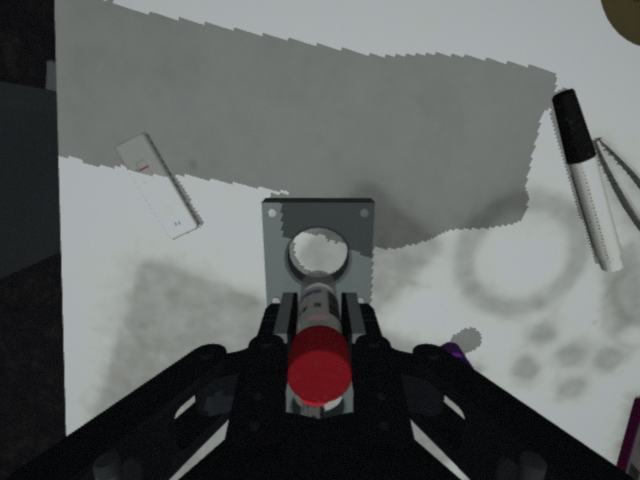

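View pics/side1.png

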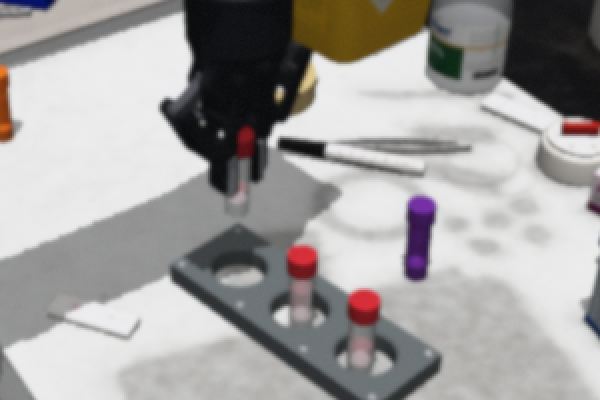

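The vial hangs upright, with the empty well at about (318,254) in the wrist view. I'll check the well centre from this view.

```bash
python3 - <<'E'
from h import *
o=manip.get_obs();r=R.from_quat(o['ee_rot']).as_matrix();c=manip.get_calibration('wrist');T=np.array(c['T_tool_cam'])
for u,v in((288,254),(348,254),(318,227)):
    d=r@T[:3,:3]@[(u-c['cx'])/c['fx'],(v-c['cy'])/c['fy'],1];C=o['position']+r@T[:3,3];X=C+d*(.018-C[2])/d[2]
    X-=0;print(X.round(4), 'rel well in rack axes', (R.from_euler('z',-15.95,degrees=True).apply(X-[.5059,.1093,.018])*1000).round(1))
E
```

```text
[0.4844 0.1064 0.018 ] rel well in rack axes [-21.5   3.2  -0. ]
[0.5248 0.118  0.018 ] rel well in rack axes [20.5  3.2 -0. ]
[0.4992 0.131  0.018 ] rel well in rack axes [-0.5 22.7 -0. ]
```

The wrist and top views agree to within 1 mm. I'll shift y by about -2.4 mm and lower.

```bash
python3 -m crank '[[[0.01,-0.04,0,0,0,0,10],[0,0,-0.2,0,0,0,10],[0,0,-0.3,0,0,0,10],[0,0,-0.3,0,0,0,10],[0,0,-0.2,0,0,0,10],[0,0,-0.12,0,0,0,10],[0,0,-0.06,0,0,0,10],[0,0,0,0,0,0,10]]]'
python3 -m crank '[[[0,0,0,0,0,0,10],[0,0,0,0,0,0,10]]]'
```

```text
clock: 6.85
position: [0.5063, 0.1088, 0.0257]
ee_rot: [0.99, 0.139, 0.0, -0.0]
ft_force: [-0.2, 1.2, 0.2]
grip_width: 0.243
clock: 7.1
position: [0.5063, 0.1089, 0.0259]
ee_rot: [0.99, 0.139, 0.0, -0.0]
ft_force: [0.1, 0.1, -0.4]
grip_width: 0.24
```

```bash
python3 -m crank '[[[0,0,-0.02,0,0,0,10],[0,0,0,0,0,0,10],[0,0,0,0,0,0,24],[0,0,0,0,0,0,28],[0,0,0,0,0,0,34],[0,0,0,0,0,0,45],[0,0,0,0,0,0,60],[0,0,0,0,0,0,60]]]'
python3 w.py w4
```

```text
clock: 8.1
position: [0.5061, 0.1088, 0.0243]
ee_rot: [0.99, 0.139, 0.0, -0.0]
ft_force: [0.3, 0.3, 1.3]
grip_width: 0.704
8.1 [0.5061 0.1088 0.0243] z [ 1.e-04  0.e+00 -1.e+00] yaw 15.95 0.7041482699094492 [0.3 0.3 1.3]
[[1.0, -0.001, 0.0, 0.0], [0.001, 0.951, 0.31, -0.08], [-0.0, -0.31, 0.951, -0.142], [0.0, 0.0, 0.0, 1.0]]
[320. 375.] [ 288  349   64   54 2707] 0.0723 top centre [0.5061 0.1095 0.0712] 2700
```

View pics/w4.png

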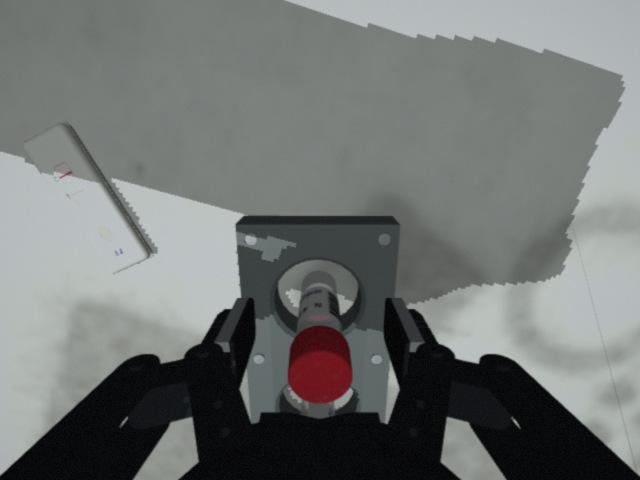

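The vial stands in the well with its cap at (320,375). The cap top reads 0.072 m, so it is on the bottom, and the fingers are clear. I'll retreat straight up.

```bash
python3 -m crank '[[[0,0,0.1,0,0,0,60],[0,0,0.3,0,0,0,60],[0,0,0.5,0,0,0,60],[0,0,0.5,0,0,0,60],[0,0,0.5,0,0,0,60],[0,0,0.5,0,0,0,60],[-0.2,0.6,0.3,0,0,0,60],[-0.2,0.6,0,0,0,0,60]]]'
python3 -m crank '[[[-0.2,0.6,0,0,0,0,60],[-0.2,0.6,0,0,0,0,60],[-0.1,0.5,0,0,0,0,60],[0,0,0,0,0,0,60],[0,0,0,0,0,0,60]]]'
python3 - <<'E'
from h import *
for n in('top','side'):
    p,d=manip.camera(n);cv2.imwrite(f'pics/{n}2.png',p[150:350,220:520].repeat(2,0).repeat(2,1));P=pts(n,d)
    h=cv2.cvtColor(p,cv2.COLOR_BGR2HSV)
    m=(((h[...,0]<5)|(h[...,0]>172))&(h[...,1]>150)&(h[...,2]>70)).astype(np.uint8)
    k,l,s,ce=cv2.connectedComponentsWithStats(m)
    for i in range(1,k):
        if s[i,4]>40: print(n,ce[i],s[i,4],np.median(P[l==i],0).round(4))
E
```

```text
clock: 9.15
position: [0.4829, 0.1816, 0.1895]
ee_rot: [0.99, 0.138, 0.002, -0.001]
ft_force: [0.1, -0.3, -0.2]
grip_width: 0.702
clock: 9.78
position: [0.4525, 0.282, 0.1872]
ee_rot: [0.99, 0.138, 0.0, 0.0]
ft_force: [-0.6, -0.0, -0.1]
grip_width: 0.705
top [337.21311475  86.63934426] 61 [0.8437 0.1105 0.0455]
top [408.48333333 244.3       ] 120 [ 0.5364 -0.018   0.0721]
top [374.14049587 251.52892562] 121 [0.5221 0.0446 0.0721]
top [338.08661417 259.97637795] 127 [0.5066 0.1092 0.0721]
side [511.19512195 213.3902439 ] 82 [0.8437 0.1057 0.0428]
side [340.19736842 259.93421053] 152 [0.5029 0.101  0.0704]
side [370.62566845 280.68449198] 187 [0.5188 0.0371 0.0711]
side [401.58937198 303.23671498] 207 [ 0.532  -0.0248  0.0713]
```

View pics/side2.png

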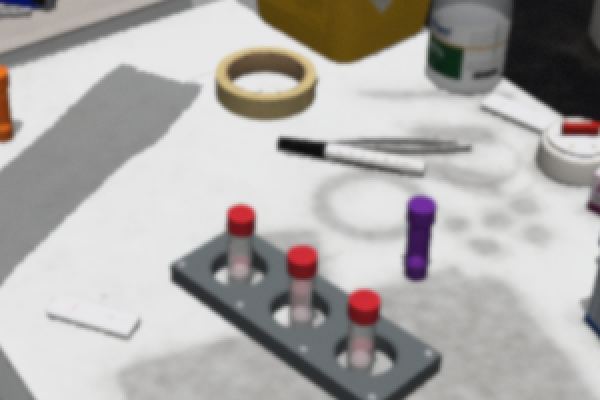

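All three vials stand upright in their wells, with caps at (240,220), (302,262) and (363,307) in the enlarged crop. The other two have not moved.

```bash
python3 -c "
from workcell import manip
print(manip.hand_in())"
```

```text
the job is handed in; nothing more can be done
None
```

I stood the loose red-capped vial upright in the rack's empty well and let go. The arm then backed away, and I handed the job in at about 10 s of the allowed 35 s.

The last top and side views show three upright vials. The placed vial is within about 1 mm of the well centre, and its cap top is at 72 mm, so it stands on the table. The other two moved less than about 1 mm, which is within measurement noise. The orange and purple look-alikes were not touched. The wrist force stayed under 5 N in every reading, and no check failed or disagreed.

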